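# Hold a spice grinder's bayonet lid at its half-way position

### The arm

A 6-joint arm with a two-finger parallel gripper is mounted at the origin on a cart in front of the work surface, level with it; the furniture and walls round the work are solid. World frame = base frame: x ahead of the robot, y to its left, z up, the work surface at z = 0. Lengths are in m, angles in rad, forces in N, time in s.
With the tool pointing down it reaches from about 0.425 to 0.95 m from the base axis. Payload 14.7 kg.
Tool frame: the origin (TCP) lies midway between the tips of the shut fingers; the grasp point (between the pads) lies manip.tcp_to_grasp behind it (manip.tcp_to_grasp is the distance from the TCP to the grasp point, in m); z points along the fingers, y is the direction in which the jaws open and shut (so a half turn about z gives the same grasp; the last joint's range is limited). The gripper opens to 85 mm and grips with 20 to 120 N. Pads are 22 mm wide; open, the fingers measure 114 mm over their backs; the gripper's body (76 mm by 85 mm) begins 54 mm behind the grasp point. The pads swing forward as they close: fully open they stand 13 mm farther back than shut.
Start: joints at [1.258, 0.48, 1.596, -0, 1.065, -0.047], TCP at [0.171, 0.627, 0.231] pointing down, gripper open.
Joint ranges: [-2.75, 2.75], [-0.82, 2.05], [0.23, 2.67], [-1.56, 4.7], [0.09, 2.69], [-2.92, 2.92]. Speed limits (rad/s): [1.89, 1.89, 2.39, 3.01, 3.01, 3.01].

### API

Orientations are given as a rotation vector (axis times angle).
In Python, from rig import manip gives the robot as it stands.
- The arm moves only by the shell command python3 -m jog 'ROWS' [FORCE]. ROWS is JSON, a list of rows, each an object with "gripper": the gripper's target within -1 to 1 (fully open at 1, half-way at 0, shut at -1); "slide": the shift along the world's x, y, z in mm, a list of three; "rot": the turn, a rotation vector about the world's x, y, z in rad, a list of three. A call has exactly 5 rows; each row shifts and turns the commanded pose from where the row before left it; what a row does not reach is not made up. A row lasts 1/8 s, in which the tool goes at most 62.5 mm and 10.7 degrees, less where a joint would pass 70% of its speed; a pose out of reach is approached as far as the arm can. A call with a gripper value outside its range is refused whole. The fingers move at their own pace and stop on an object; FORCE is the grip in N (left out, the last holds). Time passes only in rows, so rows that do not move let the fingers close, or fill a call up. It gives the time, the measured TCP pose, the force and the opening at its end, in the units of the state.
- manip.get_obs(): the state, without advancing time (a new reading comes with each control period).
- manip.capture(name): name is "scene" or "top" or "wrist"; returns a dict with "img" (420x560x3 uint8, red, green, blue), "vertical_fov" (degrees; the focal length in pixels is half the picture's height over the tangent of half this angle, whatever the lens; pixels are square), "cx", "cy" (the principal point, pixels), "xyz" and "orientation" of the camera in the world. Camera axes: x right, y up, looking along -z (the intrinsics and any distortion apply to the point x, -y, -z); pixel columns grow to the right and rows downward; lengths in m; the calibration is good to about 2 mm. A picture is of the moment at which its call begins. There is no depth.
- manip.finish_job(): hands the job in, once; it reports no verdict.
The state is a dict: "time": time; "joint_positions": joint angles; "qd": joint speeds; "joint_torque": joint torques, N m; "eef_pos": TCP position; "tcp_rot": TCP orientation; "force": force on the tool from outside, world axes, zero at the start; "wrist_torque": the same for the moment, N m; "width": opening from 0.0 (shut) to 1.0 (fully open).
Only numpy, scipy, OpenCV 4.12 (cv2) and the standard library are available. Lean on these libraries where they do the work, as an engineer would, in place of code of your own. Each camera call takes 0.05 s, during which the arm holds its last target. There are 200 camera calls.

### The job

Fit the loose lid on the spice grinder: lower its two lugs through the slots of the collar until the lid sits home on it, then turn it clockwise (seen from above) to the half-way mark, the long rib 35 degrees from the slot, where the grinder runs in pulses. Do not let it go on to the lock at 70 degrees. Finish while still gripping the lid and holding it still at the half-way mark against its return spring, and leave the other things on the worktop where they are.

Things in the scene. Friction and masses are not known exactly. Their poses are not given: they have to be found in the camera images.
- grinder: Grinder base, fixed to the worktop: round grey housing, 120 mm across at the foot, with a steel collar 110 mm across on it; 100 mm tall. Origin: centre of the underside, z up. The mouth's two slots lie on its +x and -x sides; it looks the same after half a turn about z.
- mouth (a point): Centre of the mouth at the collar's top, 100 mm above the worktop; axes as the base's. The mouth is 60 mm across under a lip 6 mm thick, with two opposite slots in the lip, 17 mm wide, reaching out to radius 42 mm. Below the lip the space is 84 mm across and goes 30 mm or more below the collar's top.
- half_mark (a point): The half-way mark: a long radial rib on the collar's rim at radius 50 mm, 35 degrees (0.61 rad) clockwise from above of the +x slot. A round pip marks the slot, a square block the lock at 70 degrees. The same three marks lie at the opposite slot.
- grinder_lid: Loose bayonet lid, about 0.16 kg, standing upright on its plug, 60 mm tall. Origin: centre of its bottom, z up. Round black flange 88 mm across, underside at 19 mm, top at 27 mm. Below it a grey plug 56 mm across, tapering to 44 mm over the lowest 6 mm. The same after half a turn. Home in the collar, the flange rests on it: origin 19 mm below the mouth, then 2 mm of play up and sideways.
- lid_grip (a point): Middle of the lid's grip bar, on the lid's axis, 48 mm above its bottom; axes as the lid's. The plain metal bar is 56 mm long (along x), 14 mm thick (along y), upright from 27 to 60 mm above the bottom. Small pointers on the flange lie in line with it.
- lug (a point): Outer end of the lid's +x lug, 38 mm from the lid's axis, 8.5 mm above its bottom. Two lugs, on +x and -x, in line with the grip bar: each 10 mm wide, 5 mm thick, from 6 to 11 mm above the bottom.
- follower (a joint): Turn (rad) of a sprung ring under the lip that the lugs push when the lid is turned clockwise; 0 at rest. Reads about 0.1 (0.05 to 0.2) less than the lid's turn, so about 0.5 at the half-way mark. The spring resists with 0.05 N m at rest, 0.15 at half way. From about 0.8 rad of lid turn two sprung lock balls resist as well; past them, at a reading of about 1.15, the lid is locked.
- jar_mid: Bystander, not to be disturbed: a spice jar, 42 mm across, 99 mm tall, standing between grinder and lid. Origin: centre of its underside.
- ramekin: Bystander, not to be disturbed: a china ramekin, 82 mm across, 42 mm tall. Origin: centre of its underside.
- lemon: Bystander, not to be disturbed: a lemon, 78x55x56 mm. Origin: centre of its underside.
- garlic: Bystander, not to be disturbed: a garlic bulb, 60 mm. Origin: centre of its underside.
- small_mill: Bystander, not to be disturbed: a small shaker mill, 44 mm across, 90 mm tall. Origin: centre of its underside.
- tall_mill: Bystander, not to be disturbed: a wooden pepper mill, 58 mm across, 170 mm tall. Origin: centre of its underside.
- jar_side: Bystander, not to be disturbed: a spice jar, 47 mm across, 98 mm tall, at the left. Origin: centre of its underside.

How it is judged:
By the outcome, as a careful person would: the job done as asked, in the order asked, and still so for the second after the job is handed in, while the arm keeps its last pose, push and grip.
It also fails if it takes over 45 s, if anything falls off the work surface, if the arm or the gripper's body presses on something with over 40 N, if the wrist force passes 120 N, or if a joint passes its speed limit or range.

## Working session

There is one attempt and no reset: what is moved stays moved. The work goes in short steps, Python scripts to look and compute and a shell command to move; the robot and the scene stay as the last step left them, time stands still between calls to the robot, and variables do not carry over. Pictures are saved under pics/ and viewed, about 8 in all and at most 12, crops included, and the job is handed in when it is done.

```bash
ls; mkdir -p pics
cat > h.py <<'E'
import numpy as np,cv2
from scipy.spatial.transform import Rotation as R
from rig import manip
def cap(n,f=None):
    c=manip.capture(n)
    if f: cv2.imwrite('pics/'+f,c['img'][:,:,::-1])
    return c
def rot(c):
    o=np.array(c['orientation'],float)
    return o if o.shape==(3,3) else R.from_rotvec(o).as_matrix()
def foc(c): return c['img'].shape[0]/2/np.tan(np.radians(c['vertical_fov'])/2)
def ray(c,u,v):
    f=foc(c); d=rot(c)@np.array([(u-c['cx'])/f,-(v-c['cy'])/f,-1]); return np.array(c['xyz']),d
def onz(c,u,v,z):
    o,d=ray(c,u,v); return o+d*(z-o[2])/d[2]
def proj(c,p):
    q=rot(c).T@(np.array(p)-c['xyz']); f=foc(c); return c['cx']+f*q[0]/-q[2], c['cy']-f*q[1]/-q[2]
E
python3 - <<'E'
from h import *
ims=[]
for n in ['scene','top','wrist']:
    c=cap(n,n+'0.png'); print(n,{k:v for k,v in c.items() if k!='img'})
print(manip.get_obs(),manip.tcp_to_grasp)
E
```

```text
pics
scene {'vertical_fov': 43.4924154657145, 'cx': 276.2780438846758, 'cy': 203.11585719445222, 'xyz': array([ 0.02316149, -0.77615485,  0.56542662]), 'orientation': array([ 1.13137465, -0.27916287, -0.42463272])}
top {'vertical_fov': 49.83062871386803, 'cx': 278.11875117293243, 'cy': 214.12724744260854, 'xyz': array([0.34162213, 0.2019065 , 1.20643307]), 'orientation': array([ 0.13549367, -0.12845196, -1.57793665])}
wrist {'vertical_fov': 59.13485479869052, 'cx': 279.09113476657666, 'cy': 208.2095189793661, 'xyz': array([0.10525781, 0.64438478, 0.37383895]), 'orientation': array([-0.22940577, -0.17298994,  1.29693976])}
{'time': 0.15, 'joint_positions': array([ 1.25841337e+00,  4.80693410e-01,  1.59672048e+00, -1.71441651e-05,
        1.06511546e+00, -4.65825251e-02]), 'qd': array([ 0.00017941, -0.00260824, -0.00092598,  0.0017172 ,  0.00115091,
       -0.00115202]), 'joint_torque': array([-5.17679546e-04, -9.51165318e+01, -4.30451775e+01, -7.29696580e-05,
        8.51881196e-03, -5.53416692e-05]), 'eef_pos': array([0.17062084, 0.62688211, 0.2308194 ]), 'tcp_rot': array([-4.16257177e-01, -3.11373960e+00,  1.45186520e-03]), 'force': array([ 0.05842139,  0.16174961, -0.81023573]), 'wrist_torque': array([-0.01810112, -0.01555657, -0.0205433 ]), 'width': 1.002520283202531} 0.0187
```

View pics/top0.png

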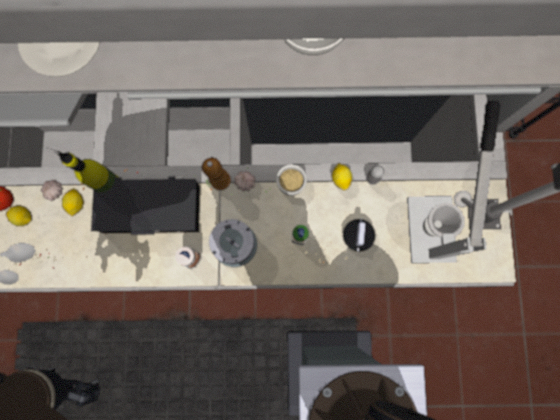

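View pics/scene0.png

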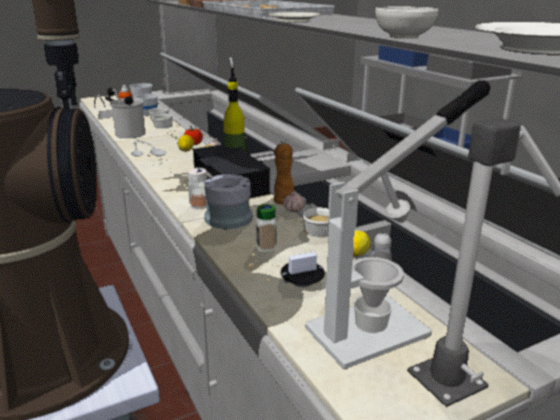

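The top view shows the lid at about (360,235) with its bar nearly upright in the picture, and the grinder at about (233,243). The jar's green cap is at (301,233). The scene view agrees.

Run:
```python
from h import *
c=cap('top'); im=c['img']
cv2.imwrite('pics/topcrop.png',cv2.resize(im[180:290,180:400],None,fx=3.6,fy=3.6,interpolation=cv2.INTER_CUBIC)[:,:,::-1])
hsv=cv2.cvtColor(im,cv2.COLOR_RGB2HSV)
for (u,v,z) in [(360,235,.027),(233,243,.1),(301,233,.099),(361,233,.06)]: print(onz(c,u,v,z).round(4))
# lid: dark blob
m=np.zeros(im.shape[:2],np.uint8); m[205:265,335:385]=(im[205:265,335:385].max(2)<60)*255
cs,_=cv2.findContours(m,0,2); k=max(cs,key=cv2.contourArea); print('lid',cv2.minEnclosingCircle(k),cv2.fitEllipse(k)); 
(u,v),_,_=cv2.fitEllipse(k); print(onz(c,u,v,.027))
m[:]=0; m[215:255,345:377]=(im[215:255,345:377].min(2)>130)*255
cs,_=cv2.findContours(m,0,2); k=max(cs,key=cv2.contourArea);r=cv2.minAreaRect(k); print('bar',r,[onz(c,*p,.06)[:2].round(4) for p in cv2.boxPoints(r)])
```

```text
[ 0.4834 -0.008   0.027 ]
[0.4584 0.3175 0.1   ]
[0.4814 0.1499 0.099 ]
[ 0.4846 -0.0049  0.06  ]
lid ((356.5, 234.5), 14.714038848876953) ((352.2622985839844, 233.9447021484375), (16.359195709228516, 28.473678588867188), 3.5954809188842773)
[0.48644068 0.01212736 0.027     ]
bar ((361.0891418457031, 233.10890197753906), (5.771215438842773, 22.28883171081543), 5.710592269897461) [array([0.4568, 0.0061]), array([ 0.5137, -0.0018]), array([ 0.512 , -0.0165]), array([ 0.4551, -0.0084])]
```

View pics/topcrop.png

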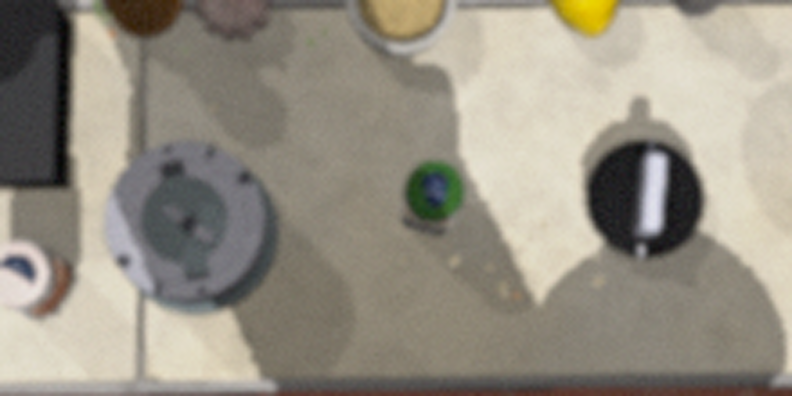

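Run:
```python
from h import *
c=cap('wrist'); o,d=ray(c,280,210); print(d, onz(c,280,210,.1),onz(c,280,210,0), onz(c,0,210,.1),onz(c,280,0,.1),onz(c,280,420,.1))
t=cap('top')
for n,u,v,z in [('tall',213,168,.17),('small',188,257,.09),('jar',301,233,.099),('garlic',244,180,.04)]: print(n,onz(t,u,v,z).round(3))
cr=lambda x,y:onz(t,180+x/3.6,180+y/3.6,.1)[:2]
for p in [(202,293),(162,292),(124,260),(172,168),(210,152),(245,178)]: print(cr(*p).round(4))
```

```text
[ 0.25980144 -0.0695609  -0.96316869] [0.17919155 0.6246659  0.1       ] [0.20616516 0.61744381 0.        ] [0.12267543 0.41678116 0.1       ] [0.03926066 0.66266791 0.1       ] [0.37072066 0.572651   0.1       ]
tall [0.63  0.359 0.17 ]
small [0.426 0.429 0.09 ]
jar [0.481 0.15  0.099]
garlic [0.632 0.296 0.04 ]
[0.4133 0.3096]
[0.4143 0.3368]
[0.4363 0.3628]
[0.4991 0.3306]
[0.5099 0.3046]
[0.4916 0.2805]
```

```bash
python3 -m jog '[{"gripper":1,"slide":[29,-31,0],"rot":[0,0,0]},{"gripper":1,"slide":[29,-31,0],"rot":[0,0,0]},{"gripper":1,"slide":[29,-31,0],"rot":[0,0,0]},{"gripper":1,"slide":[29,-31,0],"rot":[0,0,0]},{"gripper":1,"slide":[29,-31,0],"rot":[0,0,0]}]' && python3 -m jog '[{"gripper":1,"slide":[29,-31,0],"rot":[0,0,0]},{"gripper":1,"slide":[29,-31,0],"rot":[0,0,0]},{"gripper":1,"slide":[29,-31,0],"rot":[0,0,0]},{"gripper":1,"slide":[29,-31,0],"rot":[0,0,0]},{"gripper":1,"slide":[29,-29,0],"rot":[0,0,0]}]'; python3 -m jog '[{"gripper":1,"slide":[0,0,0],"rot":[0,0,0]},{"gripper":1,"slide":[0,0,0],"rot":[0,0,0]},{"gripper":1,"slide":[0,0,0],"rot":[0,0,0]},{"gripper":1,"slide":[0,0,0],"rot":[0,0,0]},{"gripper":1,"slide":[0,0,0],"rot":[0,0,0]}]'
python3 -c "
from h import *
c=cap('wrist','w1.png');print(manip.get_obs()['joint_positions'])"
```

```text
time: 0.92
eef_pos: [0.3165, 0.4711, 0.2314]
tcp_rot: [0.416, 3.114, 0.0]
force: [0.3, 0.3, 0.3]
width: 1.003
time: 1.55
eef_pos: [0.4616, 0.318, 0.2314]
tcp_rot: [0.416, 3.114, 0.0]
force: [1.2, 0.2, 0.1]
width: 0.995
time: 2.17
eef_pos: [0.4604, 0.3196, 0.2313]
tcp_rot: [-0.415, -3.114, -0.0]
force: [0.2, -0.3, -0.1]
width: 1.0
[ 5.52484694e-01  3.55482587e-01  1.80427981e+00 -3.33677299e-06
  9.81869495e-01 -7.53149136e-01]
```

View pics/w1.png

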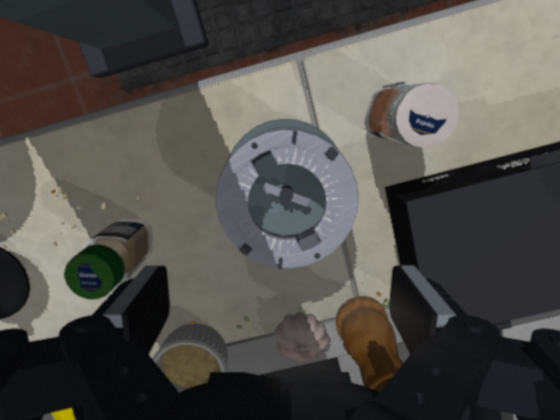

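Wrist view from close by: collar centred near (287,199). Marks: pips (255,146) and (317,256), ribs (294,137) and (280,264), blocks (331,153) and (246,250).

Run:
```python
from h import *
c=cap('wrist'); g=cv2.cvtColor(c['img'],cv2.COLOR_RGB2GRAY).astype(float)
P=[]
for z in (.1,.104):
  P=[]
  for n,u,v in [('pip',255,146),('pip',317,256),('rib',294,137),('rib',280,264),('blk',331,153),('blk',246,250)]:
    w=g[v-8:v+9,u-8:u+9]; k=np.clip(np.median(w)-25-w,0,None); yy,xx=np.mgrid[v-8:v+9,u-8:u+9]
    if k.sum()==0: print('none',n)
    uu,vv=(k*xx).sum()/k.sum(),(k*yy).sum()/k.sum(); P.append(onz(c,uu,vv,z)[:2]); 
    if z==.1: print(n,round(uu,1),round(vv,1))
  P=np.array(P)
  for i in (0,2,4):
    d=(P[i]-P[i+1])/2; m=(P[i]+P[i+1])/2; print(z,m.round(4),'r',np.hypot(*d).round(4),'ang',np.degrees(np.arctan2(d[1],d[0]))%180)
```

```text
pip 255.4 146.6
pip 317.0 255.3
rib 294.4 135.8
rib 279.7 264.0
blk 331.3 153.4
blk 245.6 248.4
0.1 [0.4653 0.3242] r 0.0491 ang 13.828974006195182
0.1 [0.4651 0.3237] r 0.0508 ang 158.75582507121297
0.1 [0.4648 0.3239] r 0.0496 ang 123.83817641821278
0.104 [0.4643 0.3244] r 0.0484 ang 13.82897400619521
0.104 [0.464  0.3239] r 0.0501 ang 158.755825071213
0.104 [0.4638 0.3241] r 0.0489 ang 123.83817641821278
```

```bash
python3 -m jog '[{"gripper":1,"slide":[2.4,-36,0],"rot":[0,0,0.014]},{"gripper":1,"slide":[2.4,-36,0],"rot":[0,0,0.014]},{"gripper":1,"slide":[2.4,-36,0],"rot":[0,0,0.014]},{"gripper":1,"slide":[2.4,-36,0],"rot":[0,0,0.014]},{"gripper":1,"slide":[2.4,-36,0],"rot":[0,0,0.014]}]' && python3 -m jog '[{"gripper":1,"slide":[3,-36,0],"rot":[0,0,0.014]},{"gripper":1,"slide":[3,-36,0],"rot":[0,0,0.014]},{"gripper":1,"slide":[3,-36,0],"rot":[0,0,0.014]},{"gripper":1,"slide":[3,-36,0],"rot":[0,0,0.014]},{"gripper":1,"slide":[0,0,0],"rot":[0,0,0]}]'; python3 -m jog '[{"gripper":1,"slide":[0,0,-20],"rot":[0,0,0]},{"gripper":1,"slide":[0,0,-20],"rot":[0,0,0]},{"gripper":1,"slide":[0,0,0],"rot":[0,0,0]},{"gripper":1,"slide":[0,0,0],"rot":[0,0,0]},{"gripper":1,"slide":[0,0,0],"rot":[0,0,0]}]'
python3 -c "
from h import *
c=cap('wrist','w2.png');print(manip.get_obs()['joint_positions'], R.from_rotvec(manip.get_obs()['tcp_rot']).as_matrix()[:,1])"
```

```text
time: 2.9
eef_pos: [0.4727, 0.1381, 0.2314]
tcp_rot: [0.306, 3.126, 0.0]
force: [0.5, -0.1, 0.3]
width: 1.001
time: 3.52
eef_pos: [0.4849, -0.0067, 0.2314]
tcp_rot: [0.223, 3.133, -0.0]
force: [0.0, 0.6, 0.1]
width: 1.001
time: 4.15
eef_pos: [0.4852, -0.0047, 0.1921]
tcp_rot: [0.219, 3.133, -0.0]
force: [0.2, -0.7, -0.1]
width: 0.999
[-7.22100079e-02  3.01356346e-01  2.00924436e+00 -2.37043692e-05
  8.29861588e-01 -1.50335008e+00] [1.39186852e-01 9.90266134e-01 5.87120771e-05]
```

View pics/w2.png

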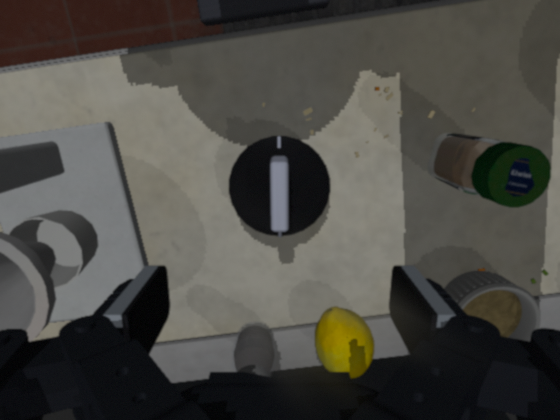

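The lid is right under the gripper: bar from (279,156) to (279,230), flange circle centred near (280,186), aligned with the tool to within a degree.

Run:
```python
from h import *
c=cap('wrist'); im=c['img']
m=np.zeros(im.shape[:2],np.uint8); s=np.s_[150:236,262:298]; m[s]=(im[s].min(2)>110)*255
m[:]=cv2.morphologyEx(m,cv2.MORPH_OPEN,np.ones((6,6)))
cs,_=cv2.findContours(m,0,2); k=max(cs,key=cv2.contourArea); r=cv2.minAreaRect(k); print(r)
B=np.array([onz(c,*p,.06)[:2] for p in cv2.boxPoints(r)]); print(B.round(4),B.mean(0))
for i in range(4): d=B[(i+1)%4]-B[i]; print(np.hypot(*d).round(4),np.degrees(np.arctan2(d[1],d[0]))%180)
m[:]=0; s=np.s_[130:242,222:338]; m[s]=(im[s].max(2)<45)*255
m=cv2.morphologyEx(m,cv2.MORPH_OPEN,np.ones((5,5)))
cs,_=cv2.findContours(m,0,2); k=cv2.convexHull(max(cs,key=cv2.contourArea)); e=cv2.fitEllipse(k); print(e,onz(c,*e[0],.027))
for u,v in((279,138),(279,235)): print(onz(c,u,v,.029))
```

```text
((279.5, 196.5), (67.0, 13.0), 90.0)
[[ 0.4576 -0.0059]
 [ 0.4589  0.0037]
 [ 0.5111 -0.0033]
 [ 0.5097 -0.0134]] [ 0.4843223  -0.00471396]
0.0097 82.0008019727026
0.0527 172.28090884736338
0.0102 82.00555997907317
0.0527 171.74691950589957
((279.0833740234375, 185.666015625), (99.39152526855469, 99.82369232177734), 133.71127319335938) [ 0.48216015 -0.00474666  0.027     ]
[0.44249493 0.00076248 0.029     ]
[ 0.5253328  -0.01088939  0.029     ]
```

```bash
python3 -m jog '[{"gripper":1,"slide":[-2,0,-35],"rot":[0,0,0]},{"gripper":1,"slide":[0,0,-35],"rot":[0,0,0]},{"gripper":1,"slide":[0,0,-35],"rot":[0,0,0]},{"gripper":1,"slide":[0,0,-35],"rot":[0,0,0]},{"gripper":1,"slide":[0,0,-21],"rot":[0,0,0]}]' && python3 -m jog '[{"gripper":-1,"slide":[0,0,0],"rot":[0,0,0]},{"gripper":-1,"slide":[0,0,0],"rot":[0,0,0]},{"gripper":-1,"slide":[0,0,0],"rot":[0,0,0]},{"gripper":-1,"slide":[0,0,0],"rot":[0,0,0]},{"gripper":-1,"slide":[0,0,0],"rot":[0,0,0]}]' 70; python3 -m jog '[{"gripper":-1,"slide":[0,0,0],"rot":[0,0,0]},{"gripper":-1,"slide":[0,0,0],"rot":[0,0,0]},{"gripper":-1,"slide":[0,0,0],"rot":[0,0,0]},{"gripper":-1,"slide":[0,0,0],"rot":[0,0,0]},{"gripper":-1,"slide":[0,0,0],"rot":[0,0,0]}]'
```

```text
time: 4.88
eef_pos: [0.4824, -0.0048, 0.0291]
tcp_rot: [-0.219, -3.133, 0.0]
force: [0.4, 0.5, 1.0]
width: 0.998
time: 5.5
eef_pos: [0.4833, -0.0049, 0.0312]
tcp_rot: [0.219, 3.132, -0.0]
force: [-1.3, 0.5, 11.2]
width: 0.144
time: 6.12
eef_pos: [0.4833, -0.0049, 0.0312]
tcp_rot: [0.219, 3.132, -0.0]
force: [-1.3, 0.4, 11.5]
width: 0.15
```

```bash
python3 -m jog '[{"gripper":-1,"slide":[0,0,20],"rot":[0,0,0]},{"gripper":-1,"slide":[0,0,40],"rot":[0,0,0]},{"gripper":-1,"slide":[0,0,40],"rot":[0,0,0]},{"gripper":-1,"slide":[0,0,40],"rot":[0,0,0]},{"gripper":-1,"slide":[0,0,20],"rot":[0,0,0]}]' && python3 -m jog '[{"gripper":-1,"slide":[-1,20,0],"rot":[0,0,0.03]},{"gripper":-1,"slide":[-2,33,0],"rot":[0,0,0.04]},{"gripper":-1,"slide":[-2,35,0],"rot":[0,0,0.04]},{"gripper":-1,"slide":[-2,35,0],"rot":[0,0,0.04]},{"gripper":-1,"slide":[-2,35,0],"rot":[0,0,0.04]}]' && python3 -m jog '[{"gripper":-1,"slide":[-2,35,0],"rot":[0,0,0.04]},{"gripper":-1,"slide":[-2,35,0],"rot":[0,0,0.04]},{"gripper":-1,"slide":[-2,35,0],"rot":[0,0,0.04]},{"gripper":-1,"slide":[-2,35,0],"rot":[0,0,0.04]},{"gripper":-1,"slide":[-3,30,0],"rot":[0,0,0.03]}]'; python3 -m jog '[{"gripper":-1,"slide":[0,0,0],"rot":[0,0,0]},{"gripper":-1,"slide":[0,0,0],"rot":[0,0,0]},{"gripper":-1,"slide":[0,0,0],"rot":[0,0,0]},{"gripper":-1,"slide":[0,0,0],"rot":[0,0,0]},{"gripper":-1,"slide":[0,0,0],"rot":[0,0,0]}]'
python3 -c "
from h import *
c=cap('wrist','w3.png');y=R.from_rotvec(manip.get_obs()['tcp_rot']).as_matrix()[:,1];print(manip.get_obs()['joint_positions'],np.degrees(np.arctan2(y[1],y[0])))"
```

```text
time: 6.75
eef_pos: [0.4834, -0.0049, 0.1928]
tcp_rot: [0.219, 3.131, -0.0]
force: [1.4, -0.0, -2.4]
width: 0.15
time: 7.38
eef_pos: [0.4734, 0.1543, 0.1907]
tcp_rot: [-0.081, 3.14, 0.0]
force: [-0.1, -0.5, -1.6]
width: 0.148
time: 8.0
eef_pos: [0.4624, 0.3244, 0.1906]
tcp_rot: [-0.379, 3.118, 0.0]
force: [-0.2, 0.2, -1.2]
width: 0.149
time: 8.62
eef_pos: [0.4629, 0.3228, 0.1904]
tcp_rot: [-0.375, 3.119, 0.0]
force: [-0.8, 0.0, -2.0]
width: 0.155
[ 5.55419816e-01  4.07611984e-01  1.83865555e+00  1.45752075e-05
  8.95305045e-01 -1.25506281e+00] 103.73249137568921
```

View pics/w3.png

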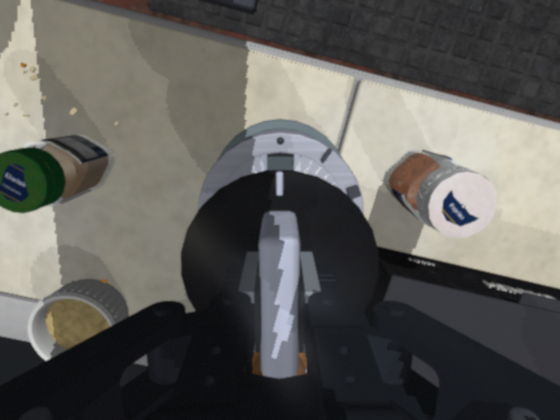

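The lid's pointer (279,185), slot (280,160) and pip (280,142) all line up, so yaw and sideways alignment look right. Next I check the position along the bar.

Run:
```python
from h import *
c=cap('wrist'); im=c['img']; g=im.max(2).astype(int); z=manip.get_obs()['eef_pos'][2]-.0042
t=manip.get_obs()['eef_pos'][:2]; a=np.radians(13.75); X=np.array([np.cos(a),np.sin(a)]);Y=np.array([-np.sin(a),np.cos(a)])
m=((g<45)*255).astype(np.uint8); m[:165]=0;m[300:]=0;m[:,:175]=0;m[:,385:]=0
pts=[]
for v in range(185,260,5):
    xs=np.where(m[v]>0)[0]
    if v<235: pts+= [(xs.min(),v),(xs.max(),v)]
W=np.array([onz(c,u,v,z)[:2] for u,v in pts])
A=np.c_[2*W,np.ones(len(W))]; s=np.linalg.lstsq(A,(W**2).sum(1),rcond=None)[0]; print('lid',s[:2],'r',np.sqrt(s[2]+s[:2]@s[:2]))
print('rel tcp x,y',(s[:2]-t)@X,(s[:2]-t)@Y)
w=g[134:150,272:289]; k=np.clip(np.median(w)-30-w,0,None); yy,xx=np.mgrid[134:150,272:289]
u,v=(k*xx).sum()/k.sum(),(k*yy).sum()/k.sum(); p=onz(c,u,v,.101)[:2]; print('pip',u,v,p,'mouth via pip',p+.05*X); M=p+.05*X
for M in(M,np.array([.4646,.3240])): print('mouth-lid x,y',(M-s[:2])@X,(M-s[:2])@Y)
```

```text
lid [0.46129818 0.32249473] r 0.041324723332210433
rel tcp x,y -0.0015662742253157449 -0.00010664097283282569
pip 279.8386704499392 140.57397648966355 [0.41649215 0.31196487] mouth via pip [0.46505925 0.32384916]
mouth-lid x,y 0.003975215229624184 0.00042166492395669775
mouth-lid x,y 0.0035649785571255097 0.0006773393106454253
```

```bash
python3 -m jog '[{"gripper":-1,"slide":[2,1,-15],"rot":[0,0,0]},{"gripper":-1,"slide":[0,0,-15],"rot":[0,0,0]},{"gripper":-1,"slide":[0,0,-14],"rot":[0,0,0]},{"gripper":-1,"slide":[0,0,-10],"rot":[0,0,0]},{"gripper":-1,"slide":[0,0,-6],"rot":[0,0,0]}]' && python3 -m jog '[{"gripper":-1,"slide":[0,0,-2],"rot":[0,0,0]},{"gripper":-1,"slide":[0,0,-2],"rot":[0,0,0]},{"gripper":-1,"slide":[0,0,-2],"rot":[0,0,0]},{"gripper":-1,"slide":[0,0,0],"rot":[0,0,0]},{"gripper":-1,"slide":[0,0,0],"rot":[0,0,0]}]'; python3 -c "
from h import *
o=manip.get_obs();print(o['eef_pos'],o['force'],o['wrist_torque'])"
```

```text
time: 9.35
eef_pos: [0.4644, 0.324, 0.1294]
tcp_rot: [0.376, -3.118, 0.001]
force: [0.5, -0.3, -2.8]
width: 0.153
time: 9.98
eef_pos: [0.4648, 0.3242, 0.1245]
tcp_rot: [-0.376, 3.119, 0.0]
force: [-0.4, 0.9, -1.4]
width: 0.151
[0.46477307 0.32424682 0.12445843] [-0.37709334  0.89147819 -1.35063195] [-0.00292792  0.06580351  0.06715916]
```

```bash
python3 -m jog '[{"gripper":-1,"slide":[0,0,-1.5],"rot":[0,0,0]},{"gripper":-1,"slide":[0,0,-1.5],"rot":[0,0,0]},{"gripper":-1,"slide":[0,0,-1.5],"rot":[0,0,0]},{"gripper":-1,"slide":[0,0,0],"rot":[0,0,0]},{"gripper":-1,"slide":[0,0,0],"rot":[0,0,0]}]'; python3 -c "
from h import *
o=manip.get_obs();print(o['eef_pos'],o['force'],o['wrist_torque'])"
```

```text
time: 10.6
eef_pos: [0.4647, 0.3242, 0.1198]
tcp_rot: [0.376, -3.119, -0.0]
force: [0.5, -0.4, -0.8]
width: 0.152
[0.4647348  0.32419168 0.11979172] [ 0.46516619 -0.37675931 -0.7513854 ] [ 0.02963502 -0.02843784  0.00783963]
```

No contact and the lugs are in the slots. I keep going down to home (expected TCP z about 0.112).

```bash
python3 -m jog '[{"gripper":-1,"slide":[0,0,-2],"rot":[0,0,0]},{"gripper":-1,"slide":[0,0,-2],"rot":[0,0,0]},{"gripper":-1,"slide":[0,0,-1.5],"rot":[0,0,0]},{"gripper":-1,"slide":[0,0,0],"rot":[0,0,0]},{"gripper":-1,"slide":[0,0,0],"rot":[0,0,0]}]' && python3 -m jog '[{"gripper":-1,"slide":[0,0,-1.5],"rot":[0,0,0]},{"gripper":-1,"slide":[0,0,-1],"rot":[0,0,0]},{"gripper":-1,"slide":[0,0,0],"rot":[0,0,0]},{"gripper":-1,"slide":[0,0,0],"rot":[0,0,0]},{"gripper":-1,"slide":[0,0,0],"rot":[0,0,0]}]'; python3 -c "
from h import *
o=manip.get_obs();print(o['eef_pos'],o['force'],o['wrist_torque'])"
```

```text
time: 11.22
eef_pos: [0.4647, 0.3242, 0.1143]
tcp_rot: [-0.376, 3.119, 0.0]
force: [0.3, 0.1, -1.6]
width: 0.152
time: 11.85
eef_pos: [0.4648, 0.3243, 0.1126]
tcp_rot: [-0.376, 3.118, 0.0]
force: [-4.3, -0.6, 15.4]
width: 0.153
[0.46480972 0.32429613 0.11261926] [-4.28664278 -0.60215209 15.35151285] [-0.48503828  0.63080972  0.00242906]
```

```bash
python3 -m jog '[{"gripper":-1,"slide":[0,0,0.5],"rot":[0,0,0]},{"gripper":-1,"slide":[0,0,0],"rot":[0,0,-0.04]},{"gripper":-1,"slide":[0,0,0],"rot":[0,0,-0.06]},{"gripper":-1,"slide":[0,0,0],"rot":[0,0,-0.06]},{"gripper":-1,"slide":[0,0,0],"rot":[0,0,-0.04]}]' 100 && python3 -c "
from h import *
o=manip.get_obs();print(o['eef_pos'],o['force'],o['wrist_torque'])"; python3 -m jog '[{"gripper":-1,"slide":[0,0,0],"rot":[0,0,-0.06]},{"gripper":-1,"slide":[0,0,0],"rot":[0,0,-0.06]},{"gripper":-1,"slide":[0,0,0],"rot":[0,0,-0.06]},{"gripper":-1,"slide":[0,0,0],"rot":[0,0,-0.04]},{"gripper":-1,"slide":[0,0,0],"rot":[0,0,0]}]' ; python3 -c "
from h import *
o=manip.get_obs();print(o['eef_pos'],o['force'],o['wrist_torque']);y=R.from_rotvec(o['tcp_rot']).as_matrix()[:,1];print(np.degrees(np.arctan2(y[1],y[0]))-90)"
```

```text
time: 12.48
eef_pos: [0.4652, 0.3243, 0.1127]
tcp_rot: [-0.061, 3.14, 0.0]
force: [0.4, -1.4, 5.7]
width: 0.147
[0.46521458 0.32430413 0.11272539] [ 0.42714    -1.42613014  5.73195614] [-0.41810278 -0.10118837  0.25078998]
time: 13.1
eef_pos: [0.4652, 0.3243, 0.1127]
tcp_rot: [0.283, 3.128, 0.001]
force: [1.1, -0.5, 6.5]
width: 0.145
[0.46517307 0.32434453 0.11272788] [ 1.07810803 -0.49644658  6.5361932 ] [-0.36288469 -0.06358836  0.06926076]
-10.32623062098044
```

```bash
python3 -m jog '[{"gripper":-1,"slide":[0,0,0],"rot":[0,0,-0.06]},{"gripper":-1,"slide":[0,0,0],"rot":[0,0,-0.06]},{"gripper":-1,"slide":[0,0,0],"rot":[0,0,-0.04]},{"gripper":-1,"slide":[0,0,0],"rot":[0,0,-0.03]},{"gripper":-1,"slide":[0,0,0],"rot":[0,0,0]}]' ; python3 -c "
from h import *
o=manip.get_obs();print(o['eef_pos'],o['force'],o['wrist_torque']);y=R.from_rotvec(o['tcp_rot']).as_matrix()[:,1];print(np.degrees(np.arctan2(y[1],y[0]))-90)
c=cap('wrist','w4.png');cv2.imwrite('pics/w4c.png',cv2.resize(c['img'][120:330,150:430],None,fx=2.8,fy=2.8,interpolation=2)[:,:,::-1])"
```

```text
time: 13.72
eef_pos: [0.4652, 0.3244, 0.1128]
tcp_rot: [0.578, 3.087, 0.001]
force: [0.4, -0.5, 6.4]
width: 0.145
[0.4652064  0.32437279 0.11276419] [ 0.39479184 -0.54683623  6.41866292] [-0.30963086  0.02643264  0.1722031 ]
-21.198923387863218
```

View pics/w4c.png

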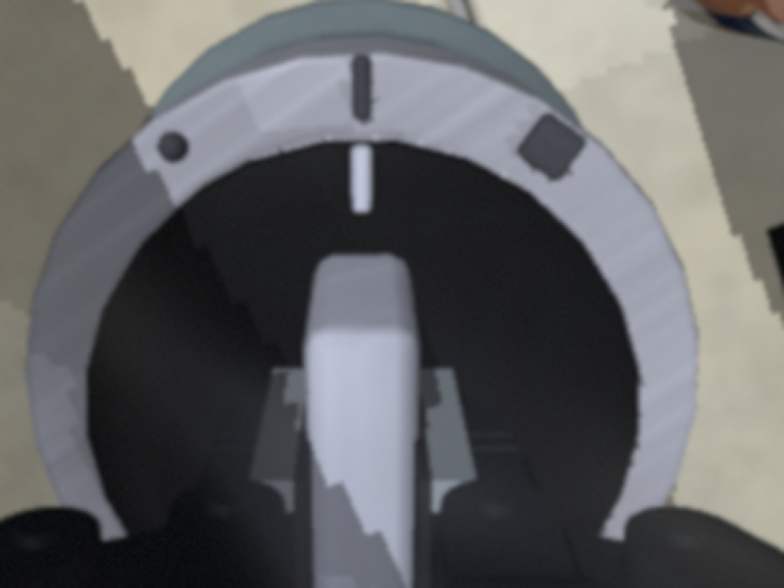

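The lid's pointer (361,178 in the crop) is in line with the long rib (361,88), the flange sits on the collar, and the moment of 0.17 N m fits the spring. I'll hold for one call, check the other objects, and hand in.

```bash
python3 -m jog '[{"gripper":-1,"slide":[0,0,0],"rot":[0,0,0]},{"gripper":-1,"slide":[0,0,0],"rot":[0,0,0]},{"gripper":-1,"slide":[0,0,0],"rot":[0,0,0]},{"gripper":-1,"slide":[0,0,0],"rot":[0,0,0]},{"gripper":-1,"slide":[0,0,0],"rot":[0,0,0]}]' ; python3 -c "
from h import *
o=manip.get_obs();print(o['eef_pos'],o['force'],o['wrist_torque']);y=R.from_rotvec(o['tcp_rot']).as_matrix()[:,1];print(np.degrees(np.arctan2(y[1],y[0]))-90)
c=cap('wrist');b=cv2.imread('pics/w4.png')[:,:,::-1];print('diff',np.abs(c['img'].astype(int)-b)[120:330,150:430].mean())
t=cap('top')['img'].astype(int);b=cv2.imread('pics/top0.png')[:,:,::-1]
for n,u,v in [('jar',301,233),('ramekin',291,180),('lemon',342,176),('small',188,257),('tall',213,170),('garlic',244,181),('side',376,173)]: print(n,np.abs(t-b)[v-9:v+9,u-9:u+9].mean().round(1))"
```

```text
time: 14.4
eef_pos: [0.4652, 0.3243, 0.1127]
tcp_rot: [0.577, 3.087, 0.001]
force: [0.7, -0.8, 5.2]
width: 0.15
[0.46518102 0.32434662 0.11273105] [ 0.66573835 -0.77673347  5.16057834] [-0.30853899 -0.07539376  0.12818888]
-21.175897017027395
diff 0.6772335600907029
jar 14.5
ramekin 30.3
lemon 12.4
small 130.7
tall 19.2
garlic 18.5
side 12.6
```

The differences may just be the arm's shadow or the arm blocking the view; I'll check by eye.

```bash
python3 -c "
from h import *
t=cap('top')['img'][140:300,130:430];s=cap('scene')['img'][130:330,150:450]
a=np.vstack([cv2.resize(t,(540,288)),cv2.resize(s,(450,300)) if 0 else cv2.resize(s,(540,300))]);cv2.imwrite('pics/end.png',a[:,:,::-1])"
```

```text
(no output)
```

View pics/end.png

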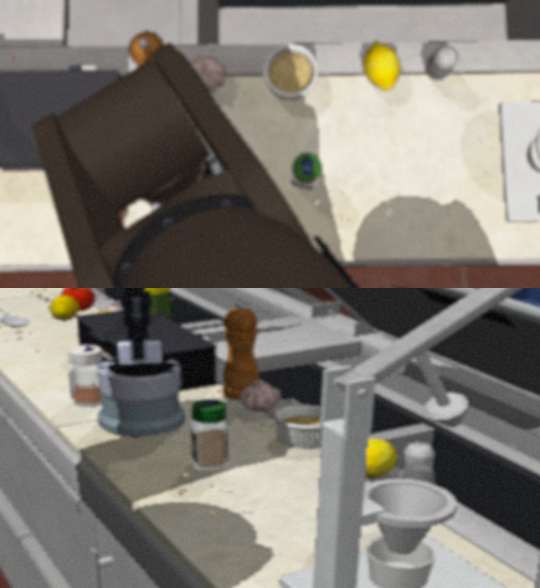

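The large difference was only the arm hiding the side jar. All the other things are upright and in place, and the lid sits on the grinder.

```bash
python3 -c "
from rig import manip
print(manip.finish_job())"
```

```text
the job is handed in; nothing more can be done
None
```

The lid is on the grinder at the half-way mark, and the arm is still gripping it there against the spring; the job is handed in. I gripped the bar, lined the lugs up with the slots and lowered the lid until it touched at the expected home height (TCP z 0.1126 m, about 15 N). I then turned it 35° clockwise, gripping at 100 N.

**Last checks**
- **Angle:** the lid pointer lines up with the long rib in the wrist picture. The measured yaw is -21.2°, and the rib was measured at -21.2°.
- **Holding still:** the picture stayed unchanged over a 0.6 s hold. The wrist moment was about 0.13–0.17 N m, which fits the 0.15 N m spring, and the downward press was about 5 N.
- **Other things:** none was seen moved or tipped over. The pixel comparison with the first top picture disagreed strongly at the small white-capped jar, because the arm hides it from above. The scene view shows it upright and in place.
- **Not checked:** the follower joint's reading is not in the robot's state, so I could not confirm it directly.

The handover came at about 14.5 s of the 45 s allowed.

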